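# Close the slide box and stack the supply boxes on it, largest first

### The arm

A 6-joint arm with a two-finger parallel gripper is mounted at the origin on a cart in front of the work surface, level with it; the furniture and walls round the work are solid. World frame = base frame: x ahead of the robot, y to its left, z up, the work surface at z = 0. Lengths are in m, angles in rad, forces in N, time in s.
With the tool pointing down it reaches from about 0.225 to 0.875 m from the base axis. Payload 3.4 kg.
Tool frame: the origin (TCP) lies between the finger pads; the fingertips stand 14 mm ahead of it and the grasp point (between the pads) lies 5 mm behind it; z points along the fingers, y is the line along which they close (so a half turn about z gives the same grasp; the last joint's range is limited). The gripper opens to 85 mm and grips with 20 to 120 N. Pads are 22 mm wide; open, the fingers measure 114 mm over their backs; the gripper's body (76 mm by 85 mm) begins 54 mm behind the grasp point. The pads swing forward as they close: fully open they stand 13 mm farther back than shut.
Start: joints at [-1.319, 0.276, 1.505, -0, 1.361, -0.121], TCP at [0.209, -0.536, 0.245] pointing down, gripper open.
Joint ranges: [-2.89, 2.89], [-0.75, 2.08], [0.22, 2.7], [-1.18, 4.32], [0.11, 2.71], [-2.7, 2.7]. Speed limits (rad/s): [2.57, 2.57, 3.14, 3.14, 3.14, 3.14].

### API

Orientations are given as a unit quaternion [w, x, y, z].
In Python, from cell import manip gives the robot as it stands. The module is installed in compiled form; this text tells all that it offers.
- The arm moves only by the tool drive_tool, never from a script. Its argument "motion" is text: rows parted by semicolons, each of 4 numbers parted by spaces: the shift along the world's x, y, z in units of 40 mm (1.0 is 40 mm), then the turn about the world's z in units of 6 degrees (1.0 is 6 degrees). A call has 1 to 12 rows; each row is the pose to reach, as a shift and turn from the pose commanded when the call began; what a row does not reach only later rows make up. A row lasts 1/10 s, in which the tool goes at most 50 mm and 8.59 degrees, less where a joint would pass 70% of its speed; a pose out of reach is approached as far as the arm can. A call with a gripper value outside its range is refused whole. "hand" is the gripper's target within -1 to 1 (fully open at 1, half-way at 0, shut at -1), set as the call begins (left out, the last holds). The fingers move at their own pace and stop on an object; "squeeze" is the grip in N (left out, the last holds). Time passes only in rows, so rows that repeat a pose let the fingers close. It gives the time, the measured TCP pose, the force, the opening and the grip force at its end, in the units of the state.
- manip.get_obs(): the state, without advancing time (a new reading comes with each control period).
- manip.grab_frame(name): name is "scene" or "top"; returns the picture (420x560x3 uint8, red, green, blue); there is no depth.
- manip.calibration(name): a dict with "K" (3x3 intrinsics, pixels), "rvec" (rotation vector, rad) and "tvec" (3), from world to camera coordinates, as OpenCV has them. Camera axes: x right, y down, z forward; pixel columns grow to the right and rows downward; lengths in m; the calibration is good to about 2 mm. A picture is of the moment at which its call begins. calibration takes no time and is no camera call.
- manip.close_job(): hands the job in; it is judged then, once.
The state is a dict: "time": time; "q": joint angles; "joint_velocities": joint speeds; "effort": joint torques, N m; "tool_pos": TCP position; "orientation": TCP orientation; "ft_force": force on the tool from outside, world axes, zero at the start; "wrist_torque": the same for the moment, N m; "width": opening from 0.0 (shut) to 1.0 (fully open); "grasp_force": force on a finger pad.
Only numpy, scipy, OpenCV 4.12 (cv2) and the standard library are available. Lean on these libraries where they do the work, as an engineer would, in place of code of your own. Each camera call takes 0.05 s, during which the arm holds its last target. There are 200 camera calls.

### The job

Shut the open lid of the grey slide box, then stack the other three boxes on it, largest first: the printed tip carton, then the small black case, then the little cover-glass box. Set each one down gently (do not drop it), upright, centred and square on the one below, with the case lengthwise along the carton, so that no base overhangs. Leave the other things on the bench where they are.

Things in the scene. Friction and masses are not known exactly. Their poses are not given: they have to be found in the camera images.
- slide_box: Grey slide box, loose, closed size 83 (its x) x 98 (its y) x 34 high, lid closed; the lid's whole flat top, 34 above the bench when shut, carries the stack. Origin: centre of the underside. Its x points from the front latch to the back, where the lid is hinged; its y runs along the hinge; z up.
- slide_box_lid (a joint): Lid hinge of the slide box, rad: 0 shut, positive open, about 1.57 upright; starts 1.2 to 1.45, leaning a little to the front. The hinge line is parallel to the box's y, 43 behind its origin (+x), 20 above the bench. The lid is 83 from hinge to free edge, 14 thick, 98 wide. It stays where it is; a slow push of about 2 N on its outer face from behind, to the front, then down, shuts it.
- carton_centre (a point): Printed carton of pipette tips, loose, 77 (its x) x 51 (its y) x 61 high, standing upright; this point is its centre, 30.5 above its underside; z up. Grasp it across the 51.
- case_centre (a point): Small black plastic case with a steel latch on one long side, loose, closed and solid, 40 (its x) x 60 (its y) x 26 high; this point is its centre, 13 above its underside; z up. Grasp it across the 40.
- cover_centre (a point): Little white square box of cover glasses, loose, 28 x 28 x 18 high; this point is its centre, 9 above its underside; x and y square to its sides, z up. Grasp it across its sides.
- timer: white countdown timer, 58 x 64 x 21, lying flat among the boxes (mm); a bystander, to be left alone. Origin: centre of its underside.
- petri: round flat petri dish with lid, diameter 62, 15 high (mm); a bystander, to be left alone. Origin: centre of its underside.
- scanner: black hand-held bar-code scanner, 199 x 57 x 36, lying at the back (mm); a bystander, to be left alone. Origin: centre of its underside.
- cup: specimen cup with screw lid, diameter 49, 60 high, at the back left (mm); a bystander, to be left alone. Origin: centre of its underside.
- stain: dark flask with cap, diameter 44, 94 high, at the back (mm); a bystander, to be left alone. Origin: centre of its underside.
- tape: roll of paper tape lying flat, diameter 96, 25 high, at the back (mm); a bystander, to be left alone. Origin: centre of its underside.
- canister: white canister with flip lid, about 44 x 40, 93 high, at the back right (mm); a bystander, to be left alone. Origin: centre of its underside.
- marker: marker pen lying flat, 131 long, 16 thick, at the right (mm); a bystander, to be left alone. Origin: centre of its underside.
Not all that is in view belongs to the job. What is shaped like the part that bears cover_centre but purple is not meant.

How it is judged:
By the outcome, as a careful person would: the job done as asked, in the order asked, and still so for the second after the job is handed in, with the robot touching nothing.
It also fails if it takes over 72 s, if anything falls off the work surface, if the arm or the gripper's body presses on something with over 40 N, if the wrist force passes 120 N, or if a joint passes its speed limit or range.

## Working session

There is one attempt and no reset: what is moved stays moved. The work goes in short steps, Python scripts to look and compute and a tool call to move; the robot and the scene stay as the last step left them, time stands still between calls to the robot, and variables do not carry over. Pictures are saved under pics/ and viewed, at most 12 in all, crops included, and the job is handed in when it is done.

Besides the shell and the picture viewer there is one more tool, called after "Emit:" as a command line: name --argument value ..., lists and objects as JSON in quotes. drive_tool: Moves the arm, as the interface text tells. Its arguments: {"type":"object","properties":{"motion":{"type":"string"},"hand":{"type":"number"},"squeeze":{"type":"number"}},"required":["motion"]}

```bash
mkdir -p pics; cat > h.py <<'E'
import numpy as np, cv2
from cell import manip
def cal(n):
    c=manip.calibration(n); R=cv2.Rodrigues(np.array(c["rvec"],float))[0]
    return np.array(c["K"],float),R,np.array(c["tvec"],float).ravel()
def ray(n,uv,z):
    K,R,t=cal(n); uv=np.atleast_2d(np.array(uv,float))
    d=(R.T@np.linalg.inv(K)@np.c_[uv,np.ones(len(uv))].T).T
    C=-R.T@t; return C+d*((z-C[2])/d[:,2])[:,None]
def proj(n,P):
    K,R,t=cal(n); p=(K@(R@np.atleast_2d(P).T+t[:,None])).T; return p[:,:2]/p[:,2:]
def snap(n,f=None):
    im=manip.grab_frame(n)[:,:,::-1].copy()
    if f: cv2.imwrite("pics/"+f,im)
    return im
E
python3 - <<'E'
from h import *
a=snap("scene","s0.png");b=snap("top","t0.png")
for n in("scene","top"):
    K,R,t=cal(n);print(n,K[0,0],-R.T@t,R[2])
o=manip.get_obs();print(o["tool_pos"],o["orientation"],o["width"],o["time"],o["ft_force"])
E
```

```text
scene 423.9996860798822 [-0.12596604 -0.48175318  0.4227183 ] [ 0.81650973  0.40557999 -0.41087313]
top 534.6528791845118 [ 0.36441716 -0.10367333  1.32284288] [ 0.17873681 -0.01378332 -0.98380037]
[ 0.209302   -0.53509746  0.24454378] [-7.98769709e-04  9.82678657e-01  1.85315988e-01 -6.08383871e-05] 1.00470633269762 0.1 [ 0.1862029   0.52302847 -0.08624793]
```

View pics/s0.png

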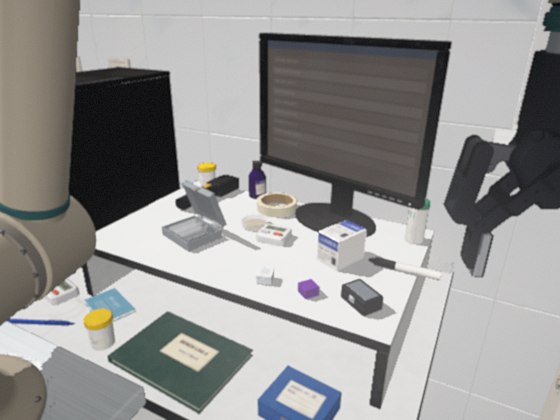

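View pics/t0.png

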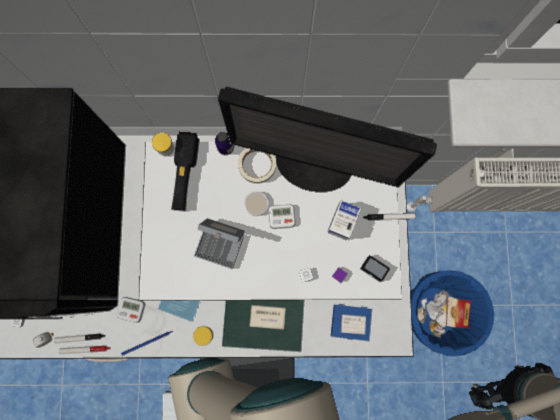

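The scene view shows the open slide box at (195,225), carton (342,245), case (362,295), white cover box (265,275) and purple decoy (309,288). In the top view they sit at (219,243), (345,219), (375,268), (306,274) and (340,274). The candidates for the cover box are white (306,274), purple (340,274) and the white timer (281,216), and I choose the white one at (306,274).

```bash
python3 - <<'E'
from h import *
a=cv2.imread("pics/t0.png"); 
c=cv2.resize(a[190:310,185:405],None,fx=3.6,fy=3.6,interpolation=cv2.INTER_CUBIC)
cv2.imwrite("pics/c0.png",c)
s=cv2.imread("pics/s0.png"); cv2.imwrite("pics/c1.png",cv2.resize(s[175:320,150:400],None,fx=3.2,fy=3.2,interpolation=cv2.INTER_CUBIC))
for n,uv,z in [("slide",(219,243),.02),("carton",(345,219),.061),("case",(375,268),.026),("cover",(306,274),.018),("purple",(340,274),.018),("timer",(281,216),.02),("monitor base near",(320,190),.0),("mon bottom edge",(330,150),0.1)]: print(n,ray("top",uv,z))
E
```

```text
slide [[0.50023027 0.0328384  0.02      ]]
carton [[ 0.55257952 -0.27106699  0.061     ]]
case [[ 0.43794767 -0.34532096  0.026     ]]
cover [[ 0.42453277 -0.17871525  0.018     ]]
purple [[ 0.42423373 -0.26122226  0.018     ]]
timer [[ 0.56652414 -0.11865508  0.02      ]]
monitor base near [[ 0.63589873 -0.21772928  0.        ]]
mon bottom edge [[ 0.71207933 -0.23446107  0.1       ]]
```

View pics/c0.png

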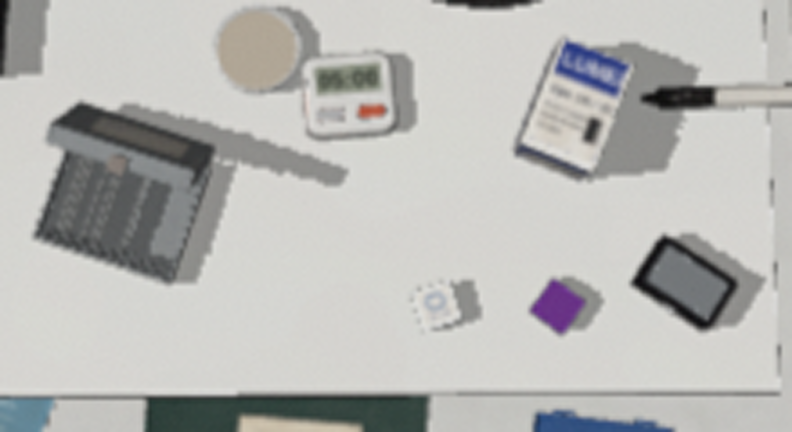

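View pics/c1.png

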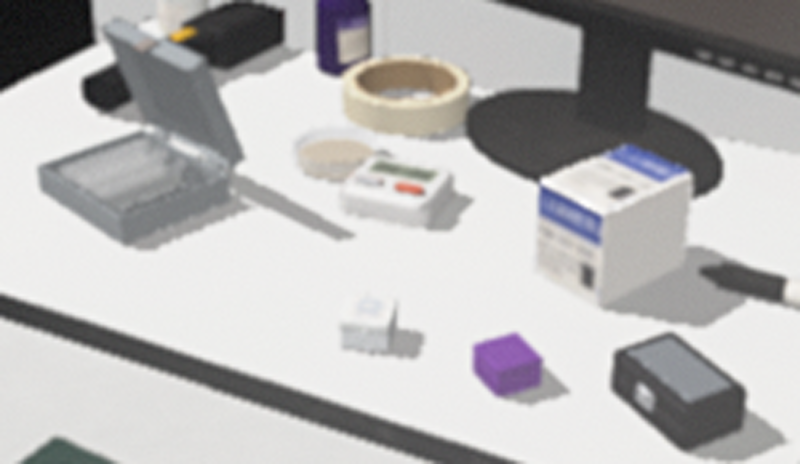

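The crops confirm the white box with the printed ring (c0 435,300) is the cover box. The purple one beside it (558,305) is the decoy. The lid stands open at the back of the slide box (c0 130,140), and the carton, case and cover are clear of each other. Next I compute poses from corners in both views.

```bash
cat > m.py <<'E'
from h import *
T=lambda p:(np.array(p,float)+.5)/3.6-.5+[185,190]
S=lambda p:(np.array(p,float)+.5)/3.2-.5+[150,175]
def show(n,P):
    e=np.diff(np.vstack([P,P[:1]]),axis=0)[:,:2]
    print(n,"centre",P.mean(0).round(4),"len",(np.linalg.norm(e,axis=1)*1e3).round(1),"ang",np.degrees(np.arctan2(e[:,1],e[:,0])).round(1))
E
python3 - <<'E'
from m import *
show("carton T",ray("top",T([(565,38),(634,62),(590,172),(518,148)]),.061))
show("carton S",ray("scene",S([(541,184),(602,213),(690,180),(628,148)]),.061))
show("case T",ray("top",T([(665,236),(738,283),(708,330),(632,282)]),.026))
show("case S",ray("scene",S([(613,347),(671,334),(745,382),(687,410)]),.026))
show("cover T",ray("top",T([(412,287),(455,279),(464,320),(421,330)]),.018))
show("cover S",ray("scene",S([(345,300),(397,298),(391,325),(341,322)]),.018))
f=ray("top",T([(37,237),(170,281)]),.02); d=f[1]-f[0]; print("box front",f,np.linalg.norm(d),np.degrees(np.arctan2(d[1],d[0])))
f=ray("scene",S([(40,170),(123,222),(232,190)]),.02); show("box S z.02",f)
f=ray("scene",S([(42,192),(127,241),(232,205)]),.0); show("box S z0",f)
# monitor bottom right corner
def tri(a,b):
    A=[];
    K,R,t=cal("scene");P1=K@np.c_[R,t];K,R,t=cal("top");P2=K@np.c_[R,t]
    X=cv2.triangulatePoints(P1,P2,np.array(a,float).reshape(2,1),np.array(b,float).reshape(2,1));return (X[:3]/X[3]).ravel()
print("mon BR",tri((419,203),(416,183)),"mon TR",tri((446,44),(433,148)))
print("lid TL",tri(S((105,22)),T((50,125))),"lid TR",tri(S((240,162)),T((195,185))))
E
```

```text
carton T centre [ 0.5533 -0.2708  0.061 ] len [48.5 80.  49.9 80.9] ang [-109.7  156.9   71.2  -24. ]
carton S centre [ 0.5501 -0.2732  0.061 ] len [45.8 69.4 51.2 74.7] ang [-110.7  -27.2   62.9  157.2]
case T centre [ 0.4376 -0.3456  0.026 ] len [57.6 37.8 59.4 38.5] ang [-123.4  145.6   57.3  -37.1]
case S centre [ 0.4377 -0.3479  0.026 ] len [34.1 50.6 39.9 59. ] ang [ -42.  -117.6  151.8   55.7]
cover T centre [ 0.4244 -0.1795  0.018 ] len [29.6 28.  29.7 29.3] ang [ -79.7 -168.3  102.7   11.4]
cover S centre [ 0.4209 -0.1808  0.018 ] len [28.6 26.8 26.9 21.7] ang [ -58.  -159.2  111.8   24. ]
box front [[0.47004296 0.09070436 0.02      ]
 [0.44023047 0.0007492  0.02      ]] 0.094766638016929 -108.3359708307341
box S z.02 centre [0.4661 0.0134 0.02  ] len [ 94.7  73.7 129.5] ang [-108.3  -28.   105.9]
box S z0 centre [0.4758 0.021  0.    ] len [ 92.4  75.5 127.6] ang [-105.8  -24.1  110.1]
mon BR [ 0.62208501 -0.41346832  0.1242231 ] mon TR [ 0.6346234  -0.39210526  0.38548275]
lid TL [0.53317985 0.0740248  0.10144369] lid TR [ 0.50886242 -0.0233121   0.03089828]
```

Emit:
drive_tool --motion "0.8 1.1 0 -0.6;1.6 2.2 0 -1.2;2.4 3.4 0 -1.8;3.2 4.5 0 -2.4;3.9 5.6 0 -3;4.7 6.7 0 -3.6;5.5 7.8 0 -4.2;6.2 9 0 -4.8;7 10.1 0 -5.4;7.8 11.2 0 -6;8.6 12.4 0 -6.6;9.35 13.45 0 -6.6" --hand -1 --squeeze 30

```text
time: 1.3
tool_pos: [0.5523, -0.0409, 0.2451]
orientation: [0.0, 0.987, -0.159, -0.0]
ft_force: [0.5, -1.0, 0.0]
width: -0.005
grasp_force: 0.0
```

Emit:
drive_tool --motion "0 0 0 0;0 0 -0.8 0;0 0 -1.6 0;0 0 -2.4 0;0 0 -3.2 0;0 0 -3.8 0;0 0 -3.9 0;0 0 -3.9 0"

```text
time: 2.1
tool_pos: [0.5511, -0.0432, 0.0888]
orientation: [0.0, 0.987, -0.159, -0.001]
ft_force: [0.8, 0.5, 0.4]
width: 0.004
grasp_force: 0.0
```

```bash
python3 - <<'E'
from h import *
o=manip.get_obs();print(o["tool_pos"],o["orientation"],o["ft_force"],o["time"])
a=snap("scene");cv2.imwrite("pics/l1.png",cv2.resize(a[120:270,120:320],None,fx=3,fy=3,interpolation=cv2.INTER_CUBIC))
E
```

```text
[ 0.55110099 -0.04319353  0.08879131] [ 7.72349955e-05  9.87332955e-01 -1.58658916e-01 -9.88832440e-04] [0.80131072 0.47600362 0.4220496 ] 2.1
```

View pics/l1.png

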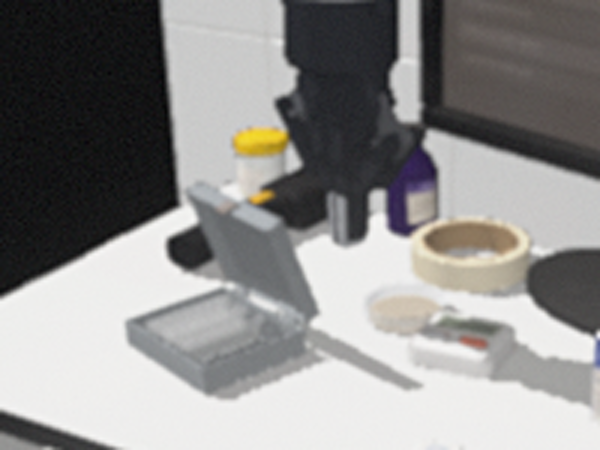

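The fingers are behind the lid but short of target, to its right side; the lid (crop 250,250) is untouched. I finish the approach, then push.

Emit:
drive_tool --motion "0.28 0.62 0.06 0;0.55 1.25 0.12 0;0.55 1.25 0.12 0;0.55 1.25 0.12 0"

```text
time: 2.55
tool_pos: [0.5746, 0.0072, 0.0957]
orientation: [0.0, 0.987, -0.158, 0.001]
ft_force: [0.9, -0.5, -0.3]
width: -0.003
grasp_force: 0.0
```

Emit:
drive_tool --motion "-0.475 0.157 0 0;-0.71 0.235 0 0;-0.895 0.296 0 0;-1.044 0.345 -0.02 0;-1.19 0.39 -0.05 0;-1.305 0.43 -0.11 0;-1.45 0.48 -0.18 0;-1.57 0.52 -0.27 0;-1.685 0.557 -0.36 0;-1.78 0.59 -0.475 0;-1.875 0.62 -0.6 0;-1.945 0.645 -0.725 0"

```text
time: 3.75
tool_pos: [0.4952, 0.0332, 0.0645]
orientation: [0.0, 0.987, -0.159, -0.0]
ft_force: [-0.3, 0.0, 0.8]
width: 0.004
grasp_force: 0.5
```

Emit:
drive_tool --motion "-0.07 0.024 -0.135 0;-0.1 0.033 -0.2 0;-0.13 0.04 -0.28 0;-0.15 0.05 -0.34 0;-0.15 0.05 -0.4 0;-0.15 0.05 -0.43 0;-0.15 0.05 -0.45 0;-0.15 0.05 -0.45 0"

```text
time: 4.55
tool_pos: [0.4899, 0.0349, 0.048]
orientation: [0.0, 0.987, -0.159, 0.0]
ft_force: [-2.7, -0.1, 8.6]
width: 0.002
grasp_force: 4.1
```

Emit:
drive_tool --motion "0 0 0.8 0;0 0 1.8 0;0 0 2.8 0;0.2 -1 3 -0.2;0.4 -2 3 -0.4;0.6 -3 3 -0.6;0.8 -4 3 -0.8;1 -5 3 -0.95;1.2 -6 3 -0.95;1.4 -7 3 -0.95;1.55 -7.65 3 -0.95;1.55 -7.65 3 -0.95" --hand 1

```text
time: 5.75
tool_pos: [0.5529, -0.2753, 0.1667]
orientation: [0.001, 0.978, -0.209, 0.001]
ft_force: [0.2, -0.1, 0.1]
width: 1.0
grasp_force: 0.0
```

```bash
python3 - <<'E'
from h import *
o=manip.get_obs();print(o["tool_pos"],o["orientation"],o["ft_force"],o["width"],o["time"])
s=snap("scene");b=snap("top")
x=np.hstack([cv2.resize(s[190:260,150:240],(400,311),interpolation=cv2.INTER_CUBIC),cv2.resize(b[200:278,170:270],(400,311),interpolation=cv2.INTER_CUBIC)])
y=np.hstack([cv2.resize(s[180:270,290:406],(400,289),interpolation=cv2.INTER_CUBIC),cv2.resize(b[180:252,300:400],(400,289),interpolation=cv2.INTER_CUBIC)])
cv2.imwrite("pics/v2.png",np.vstack([x,y]))
E
```

```text
[ 0.55289741 -0.27533735  0.16671729] [ 1.08498597e-03  9.77893064e-01 -2.09100696e-01  9.36394361e-04] [ 0.15687906 -0.07743093  0.07685443] 1.0000175968541976 5.75
```

View pics/v2.png

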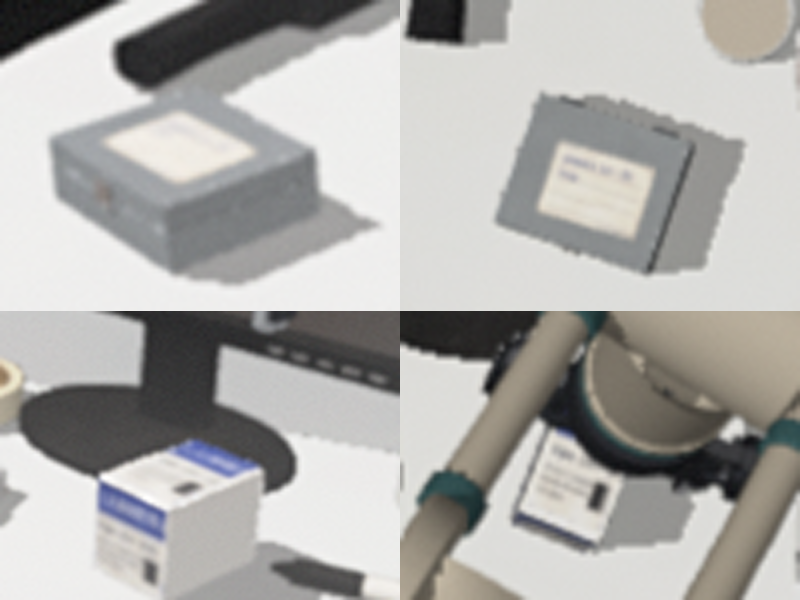

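The lid is shut flat (bottom left view) and the carton stands undisturbed. I read the top corners of the box in both views.

```bash
python3 - <<'E'
from m import *
A=lambda p:(np.array(p,float)+.5)*90/400-.5+[150,190]
B=lambda p:(np.array(p,float)+.5)/4-.5+[170,200]
show("box S",ray("scene",A([(52,138),(170,212),(318,150),(195,84)]),.034))
show("box T",ray("top",B([(97,221),(250,270),(292,142),(143,93)]),.034))
C=lambda p:(np.array(p,float)+.5)*[116/400,90/289]-.5+[290,180]
show("carton S",ray("scene",C([(97,169),(168,203),(262,159),(190,130)]),.061))
E
```

```text
box S centre [0.4918 0.0311 0.034 ] len [ 98.6  83.  100.   82.8] ang [-109.   -15.6   71.2  165.4]
box T centre [0.4942 0.0325 0.034 ] len [96.8 80.7 95.5 81.7] ang [-107.8  -17.6   71.6  161.5]
carton S centre [ 0.5508 -0.2724  0.061 ] len [51.2 79.  50.6 77.3] ang [-113.1  -20.2   68.8  159.4]
```

Emit:
drive_tool --motion "0 0.08 -0.6 0;0 0.08 -1.2 0;0 0.08 -1.8 0;0 0.08 -2.4 0;0 0.08 -2.8 0;0 0.08 -3.1 0;0 0.08 -3.3 0;0 0.08 -3.3 0"

```text
time: 6.65
tool_pos: [0.5515, -0.2669, 0.0344]
orientation: [-0.0, 0.978, -0.207, -0.001]
ft_force: [-0.5, -0.5, -0.3]
width: 1.004
grasp_force: 0.0
```

Emit:
drive_tool --motion "0 0 0 0;0 0 0 0;0 0 0 0;0 0 0 0;0 0 0 0;0 0 0 0;0 0 0 0;0 0 0 0" --hand -1 --squeeze 35

```text
time: 7.45
tool_pos: [0.5526, -0.2685, 0.0362]
orientation: [0.0, 0.978, -0.207, 0.001]
ft_force: [0.4, -1.3, 6.5]
width: 0.594
grasp_force: 37.6
```

Emit:
drive_tool --motion "0 0 0.2 0;0 0 0.6 0;0 0 1.1 0;0 0 1.7 0;0 0 2.3 0;0 0 2.7 0;-0.1 0.2 2.9 0.2;-0.2 0.6 3 0.6;-0.3 1.1 3 1.4;-0.4 1.6 3 2.3;-0.5 2.2 3 3.2;-0.55 2.8 3 4.1"

```text
time: 8.65
tool_pos: [0.5278, -0.1532, 0.1539]
orientation: [-0.001, 1.0, 0.009, -0.002]
ft_force: [0.9, 0.1, 0.3]
width: 0.596
grasp_force: 37.1
```

Emit:
drive_tool --motion "-0.1 0.6 0 0.9;-0.2 1.2 0 1.9;-0.3 1.8 0 2.9;-0.4 2.4 0 3.9;-0.5 3 0 4.9;-0.6 3.5 0 5.9;-0.7 4 0 6.9;-0.8 4.4 0 7.9;-0.9 4.6 0 8.9;-0.94 4.7 0 9.9;-0.94 4.7 0 10.9;-0.94 4.7 0 11.5"

```text
time: 9.85
tool_pos: [0.49, 0.0335, 0.1541]
orientation: [-0.001, 0.819, 0.574, -0.001]
ft_force: [-0.6, 0.0, -0.2]
width: 0.599
grasp_force: 37.0
```

Emit:
drive_tool --motion "0 0 0 0.3;0 0 0 0.45;0 0 0 0.45;0 0 0 0.45"

```text
time: 10.25
tool_pos: [0.4916, 0.0325, 0.1548]
orientation: [-0.0, 0.807, 0.59, -0.0]
ft_force: [0.6, 0.3, -0.8]
width: 0.595
grasp_force: 37.0
```

```bash
python3 - <<'E'
from h import *
o=manip.get_obs();q=o["orientation"];print(o["tool_pos"],2*np.degrees(np.arctan2(q[2],q[1])),o["width"],o["ft_force"])
s=snap("scene");cv2.imwrite("pics/p1.png",cv2.resize(s[120:270,130:280],None,fx=4,fy=4,interpolation=cv2.INTER_CUBIC))
E
```

```text
[0.49162111 0.0324995  0.15476806] 72.37656208971299 0.594847953471797 [ 0.63992792  0.25729345 -0.81240313]
```

View pics/p1.png

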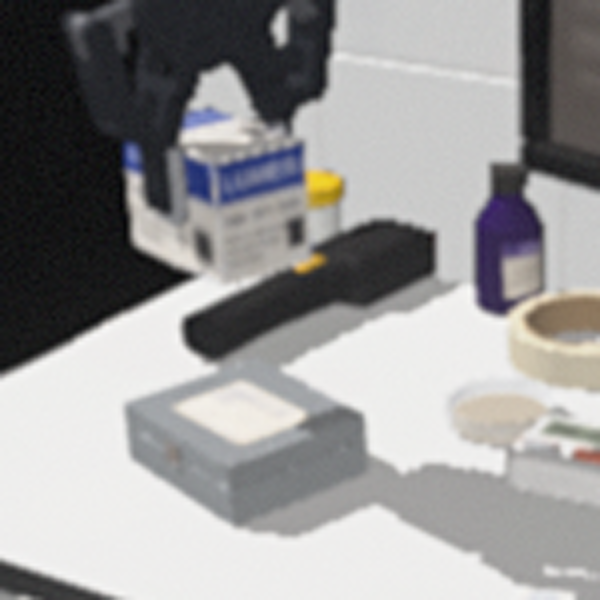

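The carton hangs square over the shut box; its near bottom corner is at crop (225,281). I check the in-hand offset.

```bash
python3 - <<'E'
from m import *
a=np.radians(72.4);u=np.array([np.cos(a),np.sin(a)]);v=np.array([u[1],-u[0]])
c=np.array([.4916,.0325])
for nm,z in(("bot",.1188),("top",.1798)):
    P=[np.r_[c+i*.0385*u+j*.0255*v,z] for i,j in((1,-1),(-1,-1),(-1,1))]
    print(nm,((proj("scene",P)-[130,120]+.5)*4-.5).round(0).tolist())
E
```

```text
bot [[143.0, 248.0], [231.0, 290.0], [319.0, 262.0]]
top [[130.0, 129.0], [221.0, 166.0], [312.0, 142.0]]
```

```bash
python3 - <<'E'
from m import *
a=np.radians(72.4);u=np.array([np.cos(a),np.sin(a)]);v=np.array([u[1],-u[0]])
D=lambda p:(np.array(p,float)+.5)/4-.5+[130,120]
P=ray("scene",D([(133,250),(224,281),(305,250)]),.1188)[:,:2]
c0=np.array([.4916,.0325])
for p,(i,j) in zip(P,((1,-1),(-1,-1),(-1,1))):
    c=p-i*.0385*u-j*.0255*v; print(c.round(4),"along y,x of box vs TCP mm",((c-c0)@u*1e3).round(1),((c-c0)@v*1e3).round(1))
print("box S vs TCP",(np.array([.4918,.0311])-c0)@u,(np.array([.4918,.0311])-c0)@v)
E
```

```text
[0.4867 0.0343] along y,x of box vs TCP mm 0.2 -5.3
[0.4987 0.0424] along y,x of box vs TCP mm 11.6 3.7
[0.5021 0.0486] along y,x of box vs TCP mm 18.5 5.1
box S vs TCP -0.0012739929567600287 0.000613955980609244
```

Emit:
drive_tool --motion "0.03 0 -0.4 0;0.03 0 -0.9 0;0.03 0 -1.4 0;0.03 0 -1.75 0;0.03 0 -1.95 0;0.03 0 -2.03 0;0.03 0 -2.06 0;0.03 0 -2.06 0"

```text
time: 11.1
tool_pos: [0.494, 0.0321, 0.0732]
orientation: [0.0, 0.807, 0.59, 0.0]
ft_force: [-0.2, -0.4, -1.1]
width: 0.595
grasp_force: 37.0
```

```bash
python3 - <<'E'
from h import *
o=manip.get_obs();q=o["orientation"];print(o["tool_pos"],2*np.degrees(np.arctan2(q[2],q[1])),o["width"],o["ft_force"])
s=snap("scene");cv2.imwrite("pics/p2.png",cv2.resize(s[150:260,140:260],None,fx=5,fy=5,interpolation=cv2.INTER_CUBIC))
E
```

```text
[0.49399374 0.03208586 0.07318271] 72.35559212205052 0.594841145286783 [-0.19984267 -0.36065937 -1.1436327 ]
```

View pics/p2.png

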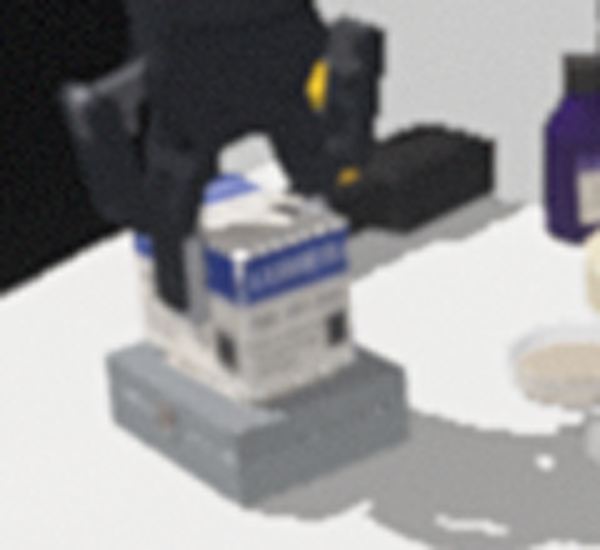

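The carton is just above the lid, with its bottom near corner at crop (243,405). The lid's near corner is at (240,430).

```bash
python3 - <<'E'
from m import *
a=np.radians(72.4);u=np.array([np.cos(a),np.sin(a)]);v=np.array([u[1],-u[0]])
D=lambda p:(np.array(p,float)+.5)/5-.5+[140,150]
b=ray("scene",D([(108,357),(240,430),(408,368)]),.034)[:,:2]
P=ray("scene",D([(243,405),(355,352)]),.0375)[:,:2]
c0=np.array([.494,.0321])
for p,i,j in((b[0],49,-41.5),(b[1],-49,-41.5),(b[2],-49,41.5),(P[0],-38.5,-25.5),(P[1],-38.5,25.5)):
    print(((p-c0)@u*1e3-i).round(1),((p-c0)@v*1e3-j).round(1))
E
```

```text
-4.4 -1.5
2.4 0.8
-0.3 -2.4
2.8 -6.1
10.4 2.9
```

Emit:
drive_tool --motion "0 0 -0.02 0;0 0 -0.04 0;0 0 -0.06 0;0 0 -0.075 0;0 0 -0.085 0;0 0 -0.095 0;0 0 -0.095 0"

```text
time: 11.85
tool_pos: [0.4936, 0.0321, 0.0702]
orientation: [0.0, 0.807, 0.59, 0.0]
ft_force: [-1.9, -0.5, 8.5]
width: 0.587
grasp_force: 38.3
```

Emit:
drive_tool --motion "0 0 0 0;0 0 0 0;0 0 0 0;0 0 0 0;0 0 0.3 0;0 0 0.9 0;0 0 1.6 0;0 0 2.3 0;0 0 2.8 0;0 -0.7 3 0;0 -1.5 3 0;-0.1 -2.4 3 -0.4" --hand 1

```text
time: 13.05
tool_pos: [0.4901, -0.0645, 0.1894]
orientation: [0.001, 0.819, 0.574, 0.001]
ft_force: [0.2, -1.1, -0.0]
width: 1.0
grasp_force: 0.0
```

Emit:
drive_tool --motion "-0.1 -1 0 -0.3;-0.3 -2 0 -0.6;-0.5 -3 0 -1;-0.7 -4 0 -1.4;-0.9 -5 0 -1.8;-1.1 -6 0 -2.2;-1.3 -7 0 -2.25;-1.3 -7 0 -2.25;-1.3 -7 0 -2.25"

```text
time: 13.95
tool_pos: [0.437, -0.3444, 0.1883]
orientation: [-0.001, 0.882, 0.472, 0.0]
ft_force: [-0.0, 0.4, 0.3]
width: 0.999
grasp_force: 0.0
```

```bash
python3 - <<'E'
from h import *
o=manip.get_obs();q=o["orientation"];print(o["tool_pos"],2*np.degrees(np.arctan2(q[2],q[1])),o["width"],o["ft_force"])
s=snap("scene");b=snap("top")
cv2.imwrite("pics/p3.png",np.hstack([cv2.resize(s[160:260,145:245],(400,400),interpolation=cv2.INTER_CUBIC),cv2.resize(b[200:280,180:260],(400,400),interpolation=cv2.INTER_CUBIC)]))
E
```

```text
[ 0.4370459  -0.3443638   0.18832036] 56.33992178905865 0.999150797487352 [-0.00160348  0.41483945  0.32261486]
```

View pics/p3.png

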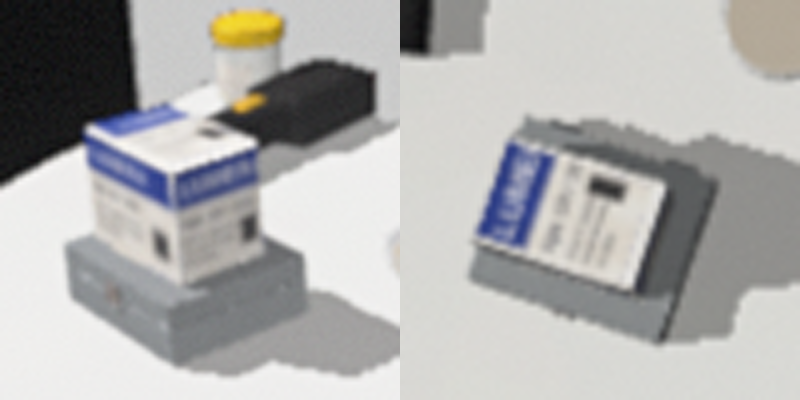

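The carton rests flat on the closed lid. In the top view it looks shifted towards the left edge, so I measure the offset.

```bash
python3 - <<'E'
from m import *
a=np.radians(72.3);u=np.array([np.cos(a),np.sin(a)]);v=np.array([u[1],-u[0]])
B=lambda p:(np.array(p,float)-[400,0]+.5)/5-.5+[180,200]
A=lambda p:(np.array(p,float)+.5)/4-.5+[145,160]
bt=ray("top",B([(525,117),(717,181),(662,342),(470,278)]),.034);show("box T",bt)
ct=ray("top",B([(512,137),(666,182),(635,292),(475,241)]),.095);show("cart T",ct)
d=(ct.mean(0)-bt.mean(0))[:2];print("T off y,x",d@u,d@v)
bs=ray("scene",A([(66,240),(174,303),(305,255)]),.034);cs=ray("scene",A([(98,247),(183,284),(263,247)]),.034);ts=ray("scene",A([(87,127),(172,170),(258,152),(185,108)]),.095)
show("cart top S",ts)
for n,p,i,j in zip("bbbccc",np.vstack([bs,cs])[:,:2],(49,-49,-49,38.5,-38.5,-38.5),(-41.5,-41.5,41.5,-25.5,-25.5,25.5)):
    c=p-np.array([.493,.0318]);print(n,(c@u*1e3-i).round(1),(c@v*1e3-j).round(1))
E
```

```text
box T centre [0.493 0.033 0.034] len [98.6 81.5 97.5 81.8] ang [-108.6  161.7   71.5  -17.6]
cart T centre [0.4944 0.0365 0.095 ] len [74.4 52.3 77.3 50.6] ang [-106.5  165.    72.2  -18.3]
T off y,x 0.0038080032995430643 0.0002745077196516724
cart top S centre [0.4928 0.0327 0.095 ] len [75.4 44.2 74.2 52.3] ang [-107.8  -31.5   66.   148.8]
b 1.9 2.6
b 3.0 3.0
b 0.2 -2.4
c -6.2 -6.0
c 6.1 1.5
c 12.0 3.8
```

The offset is about 3 mm along the box's length, well within the 10 mm margin, so I go on. I grasp the case now.

Emit:
drive_tool --motion "0 -0.05 -0.7 0;0 -0.05 -1.4 0;0 -0.05 -2.1 0;0 -0.05 -2.8 0;0 -0.05 -3.4 0;0 -0.05 -3.8 0;0 -0.05 -4.05 0;0 -0.05 -4.18 0;0 -0.05 -4.2 0"

```text
time: 14.95
tool_pos: [0.4378, -0.3453, 0.0209]
orientation: [-0.0, 0.881, 0.473, 0.0]
ft_force: [0.0, 1.2, 0.6]
width: 0.999
grasp_force: 0.0
```

Emit:
drive_tool --motion "0 0 0 0;0 0 0 0;0 0 0 0;0 0 0 0;0 0 0 0;0 0 0 0;0 0 0 0;0 0 0 0" --hand -1 --squeeze 35

```text
time: 15.75
tool_pos: [0.4381, -0.3465, 0.0219]
orientation: [0.001, 0.881, 0.473, 0.0]
ft_force: [-0.1, 0.5, 6.0]
width: 0.456
grasp_force: 37.4
```

Emit:
drive_tool --motion "0 0 0.3 0;0 0 0.9 0;0 0 1.6 0;0 0 2.3 0;0 0 3 0;0 0 3.6 0;0 0 3.9 0;0.1 0.4 4 0.1;0.2 1.1 4 0.3;0.3 2 4 0.6;0.4 3 4 0.9;0.5 4 4 1.2"

```text
time: 16.95
tool_pos: [0.4563, -0.1829, 0.1794]
orientation: [-0.002, 0.849, 0.528, -0.001]
ft_force: [0.4, -0.0, -0.2]
width: 0.458
grasp_force: 36.6
```

Emit:
drive_tool --motion "0.15 1 0 0.3;0.3 2 0 0.6;0.45 3 0 0.9;0.6 3.9 0 1.2;0.75 4.7 0 1.4;0.85 5.2 0 1.47;0.89 5.5 0 1.47;0.89 5.52 0 1.47;0.89 5.52 0 1.47"

```text
time: 17.85
tool_pos: [0.4923, 0.0348, 0.1804]
orientation: [-0.0, 0.806, 0.591, -0.001]
ft_force: [-0.0, -0.8, -1.4]
width: 0.456
grasp_force: 36.6
```

```bash
python3 - <<'E'
from h import *
o=manip.get_obs();q=o["orientation"];print(o["tool_pos"],2*np.degrees(np.arctan2(q[2],q[1])),o["width"],o["ft_force"])
E
```

```text
[0.49234854 0.03482391 0.18035067] 72.51880317551158 0.45641631260507665 [-0.04773176 -0.76100221 -1.37730405]
```

Emit:
drive_tool --motion "0.03 0 -0.4 0;0.03 0 -0.8 0;0.03 0 -1.15 0;0.03 0 -1.38 0;0.03 0 -1.48 0;0.03 0 -1.52 0;0.03 0 -1.54 0;0.03 0 -1.56 0;0.03 0 -1.58 0;0.03 0 -1.58 0"

```text
time: 18.85
tool_pos: [0.4944, 0.035, 0.118]
orientation: [0.0, 0.807, 0.591, 0.0]
ft_force: [0.1, 0.0, -0.1]
width: 0.456
grasp_force: 36.6
```

Emit:
drive_tool --motion "0 0 -0.015 0;0 0 -0.03 0;0 0 -0.045 0;0 0 -0.06 0;0 0 -0.07 0;0 0 -0.07 0"

```text
time: 19.45
tool_pos: [0.4945, 0.035, 0.1171]
orientation: [0.0, 0.806, 0.591, 0.001]
ft_force: [-3.8, 0.1, 13.9]
width: 0.461
grasp_force: 38.3
```

Emit:
drive_tool --motion "0 0 0 0;0 0 0 0;0 0 0 0;0 0 0 0;0 0 0.3 0;0 0 0.9 0;0 0 1.5 0;0 0 1.9 0;-0.1 -0.5 2 0.3;-0.3 -1.2 2 0.9;-0.6 -2 2 1.8;-0.9 -3 2 2.8" --hand 1

```text
time: 20.65
tool_pos: [0.4581, -0.0855, 0.1958]
orientation: [0.0, 0.709, 0.705, 0.0]
ft_force: [0.4, 0.5, -0.4]
width: 1.002
grasp_force: 0.0
```

Emit:
drive_tool --motion "-0.3 -0.8 -0.3 0.7;-0.6 -1.6 -0.6 1.4;-0.85 -2.3 -1 2.03;-0.88 -2.38 -1.5 2.03;-0.88 -2.38 -1.5 2.03;-0.88 -2.38 -1.5 2.03"

```text
time: 21.25
tool_pos: [0.4233, -0.1802, 0.1354]
orientation: [-0.0, 0.633, 0.774, 0.0]
ft_force: [0.9, 0.5, 0.4]
width: 0.998
grasp_force: 0.0
```

```bash
python3 - <<'E'
from h import *
o=manip.get_obs();q=o["orientation"];print(o["tool_pos"],2*np.degrees(np.arctan2(q[2],q[1])),o["width"],o["ft_force"])
s=snap("scene");b=snap("top")
cv2.imwrite("pics/p4.png",np.hstack([cv2.resize(s[140:240,145:245],(400,400),interpolation=cv2.INTER_CUBIC),cv2.resize(b[200:280,180:260],(400,400),interpolation=cv2.INTER_CUBIC)]))
E
```

```text
[ 0.42325227 -0.1801924   0.13543306] 101.4311589668025 0.9984050254174903 [0.94035288 0.51521493 0.368008  ]
```

View pics/p4.png

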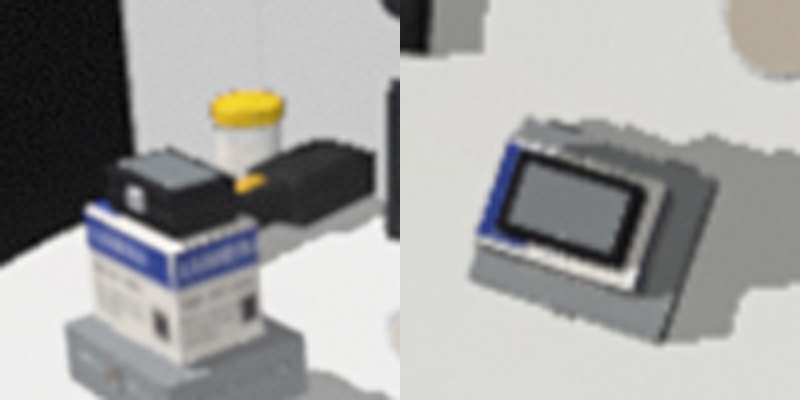

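The case lies lengthwise and flat on the carton, with its whole base inside the carton's top in both views. I now grasp the cover box.

```bash
python3 - <<'E'
from m import *
B=lambda p:(np.array(p,float)-[400,0]+.5)/5-.5+[180,200]
A=lambda p:(np.array(p,float)+.5)/4-.5+[145,140]
show("case T",ray("top",B([(525,148),(646,183),(618,272),(496,235)]),.121))
show("case S",ray("scene",A([(108,165),(180,195),(236,178),(170,148)]),.121))
E
```

```text
case T centre [0.4932 0.0339 0.121 ] len [57.1 41.8 57.5 41.2] ang [-106.3  163.3   73.   -17.2]
case S centre [0.492  0.0307 0.121 ] len [58.2 32.5 57.6 36.1] ang [-105.1  -17.8   71.4  161.4]
```

Emit:
drive_tool --motion "0 0 -0.7 0;0 0 -1.4 0;0 0 -2 0;0 0 -2.4 0;0 0 -2.7 0;0 0 -2.85 0;0 0 -2.92 0;0 0 -2.92 0"

```text
time: 22.15
tool_pos: [0.4237, -0.1802, 0.0186]
orientation: [0.001, 0.633, 0.774, 0.0]
ft_force: [0.1, -0.7, -0.5]
width: 0.999
grasp_force: 0.0
```

Emit:
drive_tool --motion "0 0 0 0;0 0 0 0;0 0 0 0;0 0 0 0;0 0 0 0;0 0 0 0;0 0 0 0;0 0 0 0;0 0 0 0" --hand -1 --squeeze 25

```text
time: 23.05
tool_pos: [0.4233, -0.1804, 0.0186]
orientation: [0.0, 0.633, 0.774, 0.0]
ft_force: [-0.8, 0.4, 6.5]
width: 0.331
grasp_force: 23.4
```

Emit:
drive_tool --motion "0 0 0.3 0;0 0 0.9 0;0 0 1.6 0;0 0 2.3 0;0 0 3 0;0 0 3.7 0;0 0 4.1 0;0.1 0.3 4.2 -0.3;0.3 1 4.2 -0.9;0.6 1.8 4.2 -1.7;0.9 2.7 4.2 -2.5;1.2 3.5 4.2 -3.3"

```text
time: 24.25
tool_pos: [0.4711, -0.0388, 0.1859]
orientation: [-0.0, 0.758, 0.652, 0.0]
ft_force: [0.3, -0.8, -0.8]
width: 0.323
grasp_force: 23.6
```

Emit:
drive_tool --motion "0.2 0.7 0 -0.6;0.4 1.3 0 -1.1;0.53 1.75 0 -1.53;0.55 1.85 0 -1.53;0.55 1.85 0 -1.53;0.55 1.85 0 -1.53"

```text
time: 24.85
tool_pos: [0.4927, 0.033, 0.1859]
orientation: [0.0, 0.806, 0.591, -0.0]
ft_force: [0.4, -0.0, -0.3]
width: 0.327
grasp_force: 23.6
```

```bash
python3 - <<'E'
from h import *
o=manip.get_obs();q=o["orientation"];print(o["tool_pos"],2*np.degrees(np.arctan2(q[2],q[1])),o["width"],o["ft_force"])
E
```

```text
[0.492703   0.03300014 0.18592955] 72.50070177374998 0.3268482949966404 [ 0.37462767 -0.02913146 -0.25474917]
```

Emit:
drive_tool --motion "0.02 0 -0.35 0;0.02 0 -0.7 0;0.02 0 -0.95 0;0.02 0 -1.05 0;0.02 0 -1.09 0;0.02 0 -1.11 0;0.02 0 -1.13 0;0.02 0 -1.14 0;0.02 0 -1.14 0"

```text
time: 25.75
tool_pos: [0.4941, 0.0337, 0.1408]
orientation: [0.0, 0.807, 0.591, 0.0]
ft_force: [-0.4, -0.7, -0.3]
width: 0.326
grasp_force: 23.6
```

Emit:
drive_tool --motion "0 0 -0.012 0;0 0 -0.025 0;0 0 -0.035 0;0 0 -0.045 0;0 0 -0.045 0"

```text
time: 26.25
tool_pos: [0.4941, 0.0338, 0.1399]
orientation: [0.0, 0.807, 0.591, 0.0]
ft_force: [-1.7, -0.5, 7.8]
width: 0.327
grasp_force: 24.2
```

Contact is at 8 N. I release, rise and back away.

Emit:
drive_tool --motion "0 0 0 0;0 0 0 0;0 0 0 0;0 0 0 0;0 0 0.3 0;0 0 0.9 0;0 0 1.5 0;0 0 2 0;-0.2 -1 2 0;-0.4 -2 2 0;-0.6 -3 2 0;-0.8 -4 2 0" --hand 1

```text
time: 27.45
tool_pos: [0.4617, -0.1276, 0.2198]
orientation: [0.001, 0.806, 0.591, 0.0]
ft_force: [0.5, -0.1, 0.6]
width: 0.998
grasp_force: 0.0
```

Emit:
drive_tool --motion "0 -1 0 0;0 -2 0 0;0 -3 0 0;0 -3 0 0;0 -3 0 0"

```text
time: 27.95
tool_pos: [0.4618, -0.2469, 0.2191]
orientation: [-0.0, 0.807, 0.59, 0.0]
ft_force: [-1.2, -0.5, 0.6]
width: 1.001
grasp_force: 0.0
```

```bash
python3 - <<'E'
from h import *
o=manip.get_obs();print(o["tool_pos"],o["time"])
s=snap("scene");b=snap("top")
cv2.imwrite("pics/p5.png",np.hstack([cv2.resize(s[140:240,145:245],(400,400),interpolation=cv2.INTER_CUBIC),cv2.resize(b[200:280,180:260],(400,400),interpolation=cv2.INTER_CUBIC)]))
E
```

```text
[ 0.46176824 -0.24694883  0.21910545] 27.95
```

View pics/p5.png

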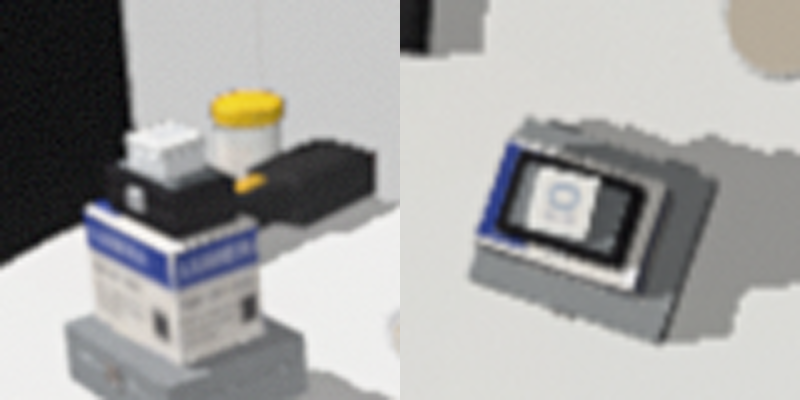

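The cover box sits flat near the middle of the case (top crop 563,202, case centre about 571,210), and the stack is square with no overhang. The robot is clear.

```bash
python3 -c "
from cell import manip;print(manip.close_job())"
```

```text
the job is handed in; nothing more can be done
None
```

The lid is shut and the carton, black case and cover-glass box are stacked on the slide box in that order. The last pictures show them square with no overhang; the carton sits about 3 mm off centre along the box's length and the cover box about 2 mm off on the case. The job was handed in at about 28 s.

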